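Free a jammed spacer and close the meter's well with its sprung dust cap

TASK

The metal spacer in the meter's round well is jammed with its toe under the rim: take the wooden block, knock the spacer sideways with it until the toe is clear (do not touch the spacer with the gripper while it is still caught), put the block back on the bench and lift the spacer out into the steel tray. Then pinch the two side tabs of the sprung dust cap together, fit the cap squarely on the well and let the tabs spring out under the rim, so that it lies flat and locked. Do not shift or tip the other things on the bench.

Things in the scene. Friction and masses are not known exactly. Their poses are not given: they have to be found in the camera images.
- well (a point): Centre of the round well's mouth at the top of its rim, 82 mm above the bench; z up. A collar 78 mm across on a fixed white box, the meter (160 x 200 x 60 mm high, its middle 20 mm along this -x). Mouth 56 mm across; the rim's lip is 4 mm thick and overhangs a groove 68 mm across, 8 mm high; flat floor 12 mm below the rim's top.
- spacer_mid (a point): Centre of the aluminium spacer, on its stem's axis, 26 mm above its underside; z up, any yaw, about 60 g. Stem 16 (x) x 18 (y) mm, its top 52 mm above the underside. Flat foot 5 mm thick, reaching 14 mm to -x and 21.5 mm to +x of the axis, 26 mm wide (y), 12 mm at the +x end, the toe. At the start it stands upright on the well's floor, its top 40 mm above the rim.
- spacer_toe (a point): Tip of the spacer's toe, 21.5 mm along the spacer's +x from the stem's axis, 2.5 mm above the underside. At the start 31.5 mm from the well's axis, caught 3.5 mm under the lip, so it cannot be lifted. Slid 7 to 19 mm towards the spacer's own -x (14 is best) it is clear of the lip all round and lifts straight out.
- cap_mid (a point): Centre of the grey sprung dust cap, on its axis, 21.5 mm above its underside; z up, about 60 g. Plug 50 mm across, 10.5 mm high; then a flange 68 mm across, 5 mm thick; two tabs stand up through it at +y and -y to 42.5 mm above the underside. It stands upright on the bench. Fitted, the flange lies on the rim, this point 11 mm above it; any yaw will do.
- tab_a (a joint): Travel inward of the tab at the cap's +y side: 0 at rest, 0.008 m fully pinched; sprung outward, 2.7 to 6.3 N. Tabs are 16 mm wide, 4 thick, 54.4 mm over their outer faces at rest, 38.4 pinched. Below the flange each has a hook 3.5 mm high reaching 31 mm from the axis at rest, 23 pinched: it enters the well only pinched. Fitted and let go it rests at 0 to 0.002 with the hook under the lip.
- tab_b (a joint): The same for the tab at the cap's -y side.
- block_mid (a point): Centre of the loose wooden tapping block, 50 (x) x 28 (y) x 60 (z, upright) mm, 30 mm above its underside; about 70 g. It stands upright on the bench.
- tray: Fixed shallow steel tray, 120 (x) x 100 (y) mm outside, walls 4 mm thick and 18 mm high, floor 4 mm thick; origin at the centre of its underside on the bench, z up.
- dish: Bystander: shallow round steel bowl, 84 mm across, 24 mm high; origin at the centre of its underside.
- screw_cap: Bystander: plain blue screw cap without tabs, 42 mm across, 22 mm high; origin at the centre of its underside.
- vial: Bystander: small amber vial, 28 mm across, 60 mm high; origin at the centre of its underside.
- bottle_a: Bystander: white reagent bottle with blue cap, 66 mm across, 135 mm high; origin at the centre of its underside.
- bottle_b: Bystander: clear reagent bottle with blue cap, 66 mm across, 125 mm high; origin at the centre of its underside.
- jar: Bystander: white jar with blue lid, 56 mm across, 65 mm high; origin at the centre of its underside.
- spatula: Bystander: narrow steel lab spatula lying flat, 150 mm long, 5 mm thick; origin at the centre of its underside.
- beaker: Bystander: glass beaker, 60 mm across, 70 mm high; origin at the centre of its underside.
There are look-alikes about, which are no part of the job. Leave any yellow look-alike of the part that bears spacer_mid alone.

How it is judged:
By the outcome, as a careful person would: the job done as asked, in the order asked, and still so for the second after the job is handed in, with the robot touching nothing.
It also fails if it takes over 72 s, if anything falls off the work surface, if the arm or the gripper's body presses on something with over 40 N, if the wrist force passes 120 N, or if a joint passes its speed limit or range.

ROBOT

A 7-joint arm with a two-finger parallel gripper is mounted at the origin on the work surface. World frame = base frame: x ahead of the robot, y to its left, z up, the work surface at z = 0. Lengths are in m, angles in rad, forces in N, time in s.
With the tool pointing down it reaches from about 0.425 to 0.95 m from the base axis. Payload 4.7 kg.
Tool frame: the origin (TCP) lies on the centre line of the jaws, within the pads' length; the fingertips stand robot.nose_length ahead of it and the grasp point (between the pads) lies 8 mm behind it (robot.nose_length is the distance from the TCP to the fingertips, in m); z points along the fingers, y is the line along which they close (so a half turn about z gives the same grasp; the last joint's range is limited). The gripper opens to 85 mm and grips with 20 to 120 N. Pads are 22 mm wide; open, the fingers measure 114 mm over their backs; the gripper's body (76 mm by 85 mm) begins 54 mm behind the grasp point. The pads swing forward as they close: fully open they stand 13 mm farther back than shut.
Start: joints at [-1.345, 0.469, -0.049, 1.532, 0.024, 1.141, -0.082], TCP at [0.17, 0.653, 0.242] pointing down, gripper open.
Joint ranges: [-2.59, 2.59], [-0.33, 1.99], [-1.39, 1.29], [0.1, 2.45], [-1.04, 4.18], [0.21, 1.99], [-2.66, 2.66]. Speed limits (rad/s): [2.57, 2.57, 3.14, 3.14, 3.14, 3.14, 3.14].

INTERFACE

Orientations are given as [roll, pitch, yaw] about the fixed x, y, z axes, in that order (R = Rz(yaw) Ry(pitch) Rx(roll)).
In Python, from plant import robot gives the robot as it stands. Calls block until the motion is done:
- robot.goto(position, orientation): joint-space move of the TCP to a pose.
- robot.move_straight(position, vel=0.15, attitude=None, contact_N=None): straight line of the TCP; attitude=None keeps the orientation; vel is the mean speed in m/s. With contact_N (N) it stops when the force on the tool has changed by that much, and returns True; else False.
- robot.move_joints(angles): joint-space move.
- robot.grip(opening, strength=None): opening from 0.0 (shut) to 1.0 (fully open); strength is the grip in N (None keeps the last); returns when the fingers have stopped.
- robot.sleep(seconds).
- robot.inverse_kinematics(position, orientation): joint angles nearest the present ones, or None.
- robot.sense(): the state.
- robot.grab_frame(name): name is "scene" or "top"; returns a dict with "image" (420x560x3 uint8, red, green, blue), "range_z" (420x560 float32, m along the optical axis (not along the pixel's ray), 0 where there is no reading), "fx", "fy", "cx", "cy" (pixels), "R" (3x3) and "t" (3): a world point X has camera coordinates R X + t. Camera axes: x right, y down, z forward; pixel columns grow to the right and rows downward; lengths in m; the calibration is good to about 2 mm. A picture is of the moment at which its call begins.
A pose or a line that the arm cannot do raises robot.IKError and nothing moves.
- robot.close_job(): hands the job in; it is judged then, once.
The state is a dict: "t": time; "joint_pos": joint angles; "joint_velocities": joint speeds; "effort": joint torques, N m; "tcp_pos": TCP position; "tcp_rot": TCP orientation; "wrist_force": force on the tool from outside, world axes, zero at the start; "torque": the same for the moment, N m; "opening": opening from 0.0 (shut) to 1.0 (fully open); "gripper_force": force on a finger pad.
Only numpy, scipy, OpenCV 4.12 (cv2) and the standard library are available. Lean on these libraries where they do the work, as an engineer would, in place of code of your own. Each camera call takes 0.05 s, during which the arm holds its last target. There are 200 camera calls.

## Working session

There is one attempt and no reset: what is moved stays moved. The work goes in short steps, each a Python script; the robot and the scene stay as the last script left them, time stands still between calls to the robot, and variables do not carry over. Pictures are saved under pics/ and viewed, at most 10 in all, crops included, and the job is handed in when it is done.

```bash
mkdir -p pics; cat > h.py <<'E'
import numpy as np, cv2
from plant import robot
def snap(n):
    f=robot.grab_frame(n); return f
def cloud(f):
    z=f["range_z"]; v,u=np.indices(z.shape)
    C=np.stack([(u-f["cx"])/f["fx"]*z,(v-f["cy"])/f["fy"]*z,z],-1)
    W=(C-np.array(f["t"]))@np.array(f["R"]); W[z==0]=np.nan; return W
def ray(f,u,v,h):
    R=np.array(f["R"]);c=-R.T@np.array(f["t"])
    d=R.T@np.array([(u-f["cx"])/f["fx"],(v-f["cy"])/f["fy"],1]); return c+d*(h-c[2])/d[2]
def save(f,n,crop=None,s=1):
    im=f["image"][...,::-1]
    if crop: im=im[crop[1]:crop[3],crop[0]:crop[2]]
    cv2.imwrite("pics/"+n,cv2.resize(im,None,fx=s,fy=s,interpolation=cv2.INTER_CUBIC))
E
python3 - <<'E'
from h import *
print(robot.sense(),robot.nose_length)
a=snap("top");b=snap("scene")
for n,f in(("top",a),("scene",b)):
    print(n,f["fx"],f["cx"],f["cy"],-np.array(f["R"]).T@f["t"],np.round(f["R"],3).tolist())
    save(f,n+"0.png",s=1.4)
E
```

```text
{'t': 0.0, 'joint_pos': array([-1.34489918,  0.46947005, -0.04859974,  1.53369326,  0.02408799,
        1.14098723, -0.0822754 ]), 'joint_velocities': array([-0.00029932,  0.00073505,  0.00012772,  0.00032641, -0.00039253,
       -0.000775  , -0.00089205]), 'effort': array([-5.79615153e-04, -5.10310686e+01, -4.70655214e-02, -2.37719911e+01,
        1.06299270e-02,  7.29214487e-03,  1.37310545e-05]), 'tcp_pos': array([0.16997474, 0.65266954, 0.2412424 ]), 'tcp_rot': array([-3.13962076e+00,  5.88262901e-05,  2.88685104e+00]), 'wrist_force': array([-0.24234601, -0.23271624,  0.20243395]), 'torque': array([-0.03646689,  0.02312896,  0.02119194]), 'gripper_force': 0.0, 'opening': 0.9966774613829258} 0.011
top 404.04600544751065 278.9533527525501 204.4261480598537 [0.39896818 0.01171908 1.24359268] [[-0.025, -1.0, -0.008], [-0.993, 0.026, -0.117], [0.117, 0.005, -0.993]]
scene 429.7426870895693 281.1140994648658 210.57554250056467 [0.97692082 0.31083445 1.02888615] [[-0.597, 0.802, -0.007], [0.695, 0.513, -0.504], [-0.4, -0.306, -0.864]]
```

View pics/top0.png

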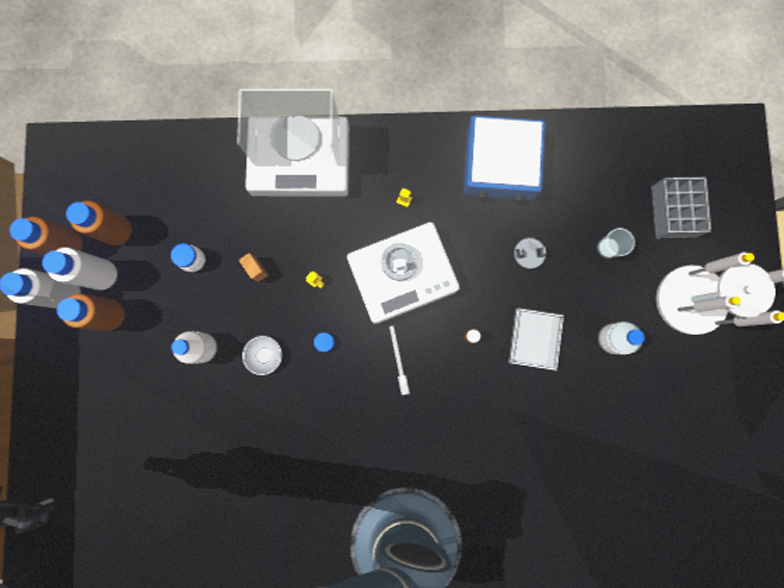

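View pics/scene0.png

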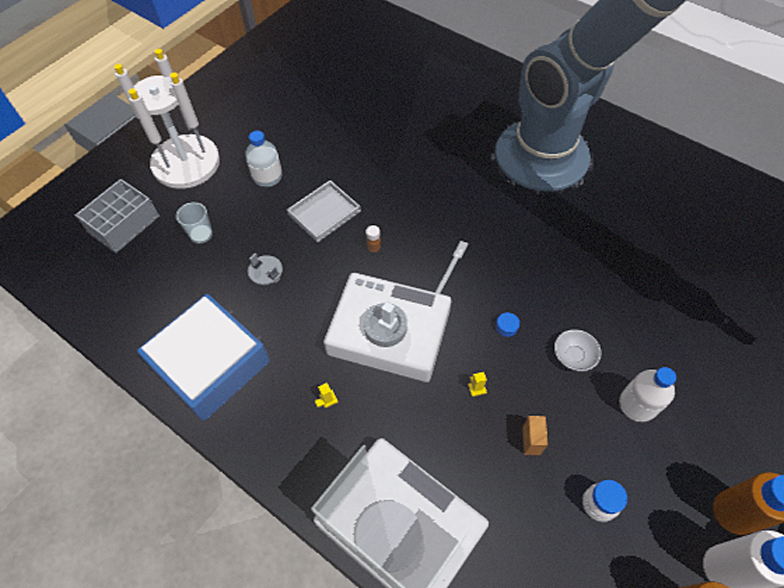

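Top picture (560-px frame = shown/1.4). Candidates:
- **Spacer:** metal stem in the well at shown (402,262). The yellow look-alikes at (404,198) and (315,280) are rejected.
- **Cap:** grey with two tabs at (529,253). The blue screw cap at (323,342) is rejected.
- **Block:** orange wood at (253,266).
- **Tray:** (537,340).

Next I'll measure and take a close crop.

```bash
python3 - <<'E'
from h import *
F={n:snap(n) for n in("top","scene")}
ims=[]
for n,f in F.items():
    W=cloud(f); im=f["image"]; hsv=cv2.cvtColor(im,cv2.COLOR_RGB2HSV)
    P=W.reshape(-1,3); H=hsv.reshape(-1,3)
    def near(c,r,lo,hi): 
        return (np.hypot(P[:,0]-c[0],P[:,1]-c[1])<r)&(P[:,2]>lo)&(P[:,2]<hi)
    S=1/1.4
    g={k:ray(F["top"],u*S,v*S,h)[:2] for k,(u,v,h) in dict(well=(402,262,.1),cap=(529,253,.02),block=(253,266,.04),tray=(537,340,.01)).items()}
    print(n,{k:np.round(v,3).tolist() for k,v in g.items()})
    def rect(k,m,extra=""):
        q=P[m][:,:2]*1000; r=cv2.minAreaRect(q.astype(np.float32)); print(k,len(q),np.round(q.mean(0),1),np.round(np.median(P[m][:,2])*1000,1),"rect",np.round(r[0],1),np.round(r[1],1),round(r[2],1))
    rect("spacertop",near(g["well"],.05,.112,.135))
    m=near(g["well"],.07,.077,.088); q=P[m][:,:2]
    rect("collar",m); print(np.round(cv2.minEnclosingCircle((q*1000).astype(np.float32)),1) if 0 else cv2.minEnclosingCircle((q*1000).astype(np.float32)))
    rect("meter",near(g["well"],.17,.054,.068))
    rect("captabs",near(g["cap"],.05,.03,.055)); m=near(g["cap"],.06,.010,.024); rect("flange",m); print(cv2.minEnclosingCircle((P[m][:,:2]*1000).astype(np.float32)))
    rect("block",near(g["block"],.06,.05,.07)); rect("tray",near(g["tray"],.1,.012,.026))
    R=np.array(f["R"])
    for k in("well","cap","block"):
        c=R@np.r_[g[k],.05]+f["t"]; u=int(f["fx"]*c[0]/c[2]+f["cx"]); v=int(f["fy"]*c[1]/c[2]+f["cy"])
        ims.append(cv2.resize(im[v-28:v+28,u-28:u+28,::-1],(266,266),interpolation=cv2.INTER_CUBIC)); print(k,"crop org",u-28,v-28)
cv2.imwrite("pics/crop.png",np.vstack([np.hstack(ims[:3]),np.hstack(ims[3:])]))
E
```

```text
top {'well': [0.583, -0.008], 'cap': [0.608, -0.287], 'block': [0.592, 0.313], 'tray': [0.419, -0.297]}
spacertop 40 [578.7  -0.7] 121.3 rect [578.6  -1.2] [16.9 14.5] 88.5
collar 286 [587.7  -0.8] 81.9 rect [ 5.898e+02 -3.000e-01] [72.9 77.6] 88.5
((589.1580810546875, -0.20164303481578827), 39.50822830200195)
meter 2946 [565.2  -7.6] 60.1 rect [610.9   8. ] [246.6 199.2] 20.1
captabs 24 [ 609.6 -284.9] 40.1 rect [ 609.8 -286.5] [15.4 54.4] 1.7
flange 349 [ 609.6 -287.3] 15.5 rect [ 609.9 -286.8] [66.2 65.1] 2.3
((609.9466552734375, -287.5848083496094), 34.12079620361328)
block 166 [590.8 315.1] 59.7 rect [591.7 316.2] [52.4 28.3] 34.8
tray 217 [ 421.8 -292.4] 17.6 rect [ 421.9 -292. ] [101.2 120.2] 79.6
well crop org 258 161
cap crop org 352 150
block crop org 151 161
scene {'well': [0.583, -0.008], 'cap': [0.608, -0.287], 'block': [0.592, 0.313], 'tray': [0.419, -0.297]}
spacertop 60 [582.5  -3.1] 120.9 rect [581.6  -4. ] [20.1 16.8] 87.5
collar 355 [594.2  -0.7] 81.2 rect [590.9  -4.1] [80.8 74.9] 36.0
((590.4443359375, -3.5308239459991455), 40.52115249633789)
meter 3472 [574.5  -6.7] 59.4 rect [612.7   4.9] [245.3 198. ] 20.4
captabs 40 [ 613.2 -289.8] 38.0 rect [ 613.3 -289.9] [15.2 54.4] 1.4
flange 368 [ 613.2 -290.5] 15.2 rect [ 611.8 -290.1] [66.4 66.4] 17.9
((611.7684326171875, -291.3790283203125), 35.77259063720703)
block 275 [593.8 312.9] 58.7 rect [592.5 313. ] [49.5 28.3] 33.8
tray 244 [ 425.3 -293.8] 16.5 rect [ 423.9 -295.9] [104.5 121.8] 79.6
well crop org 247 204
cap crop org 160 156
block crop org 355 280
```

View pics/crop.png

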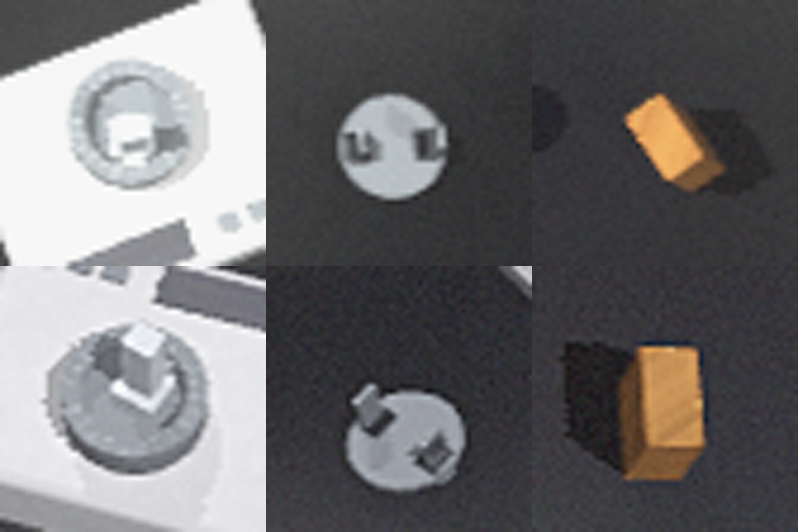

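The crops confirm the choices: bare metal spacer in the well with its stem offset to the robot side (toe towards world -x), a grey cap with two tabs, and an upright orange block. Estimates in mm: well (590,-2), stem (580,-2), cap (611,-289) with tabs along y, block (592,314.5) at yaw 34.5°, tray (423,-294). Now fetch the block.

```bash
python3 - <<'E'
from h import *
pi=np.pi; a=np.radians(34.3)
for k in(0,pi,-pi):
    for p,y in(((.592,.3145,.03),a),((.545,-.002,.12),0),((.594,-.002,.1),0),((.423,-.294,.04),0),((.611,-.289,.03),.026)):
        q=robot.inverse_kinematics(p,[pi,0,y+k]); print(k,p,None if q is None else np.round(q,2))
E
```

```text
0 (0.592, 0.3145, 0.03) [-0.87  0.73  0.47  1.73 -0.44  0.79 -1.16]
0 (0.545, -0.002, 0.12) [-0.74  0.55  0.91  2.   -0.57  0.87 -1.09]
0 (0.594, -0.002, 0.1) [-0.6   0.6   0.74  1.89 -0.53  0.85 -1.16]
0 (0.423, -0.294, 0.04) [-0.25  0.8   1.1   2.12 -0.99  0.88 -0.11]
0 (0.611, -0.289, 0.03) [-0.15  0.86  0.83  1.73 -0.78  0.92 -0.54]
3.141592653589793 (0.592, 0.3145, 0.03) [-0.49  0.69 -0.1   1.7   0.09  0.76  1.55]
3.141592653589793 (0.545, -0.002, 0.12) [-0.38  0.42  0.4   1.98 -0.23  0.78  1.71]
3.141592653589793 (0.594, -0.002, 0.1) [-0.32  0.51  0.34  1.88 -0.23  0.79  1.71]
3.141592653589793 (0.423, -0.294, 0.04) [ 0.16  0.53  0.47  2.1  -0.41  0.6   2.49]
3.141592653589793 (0.611, -0.289, 0.03) [ 0.06  0.74  0.48  1.71 -0.45  0.8   2.35]
-3.141592653589793 (0.592, 0.3145, 0.03) [-0.49  0.69 -0.1   1.7   0.09  0.76  1.55]
-3.141592653589793 (0.545, -0.002, 0.12) [-0.38  0.42  0.4   1.98 -0.23  0.78  1.71]
-3.141592653589793 (0.594, -0.002, 0.1) [-0.32  0.51  0.34  1.88 -0.23  0.79  1.71]
-3.141592653589793 (0.423, -0.294, 0.04) [ 0.16  0.53  0.47  2.1  -0.41  0.6   2.49]
-3.141592653589793 (0.611, -0.289, 0.03) [ 0.06  0.74  0.48  1.71 -0.45  0.8   2.35]
```

```bash
python3 - <<'E'
from h import *
pi=np.pi; a=np.radians(34.3)
robot.goto([.592,.3145,.16],[pi,0,a])
robot.move_straight([.592,.3145,.030],vel=.12)
robot.grip(0.0,40); s=robot.sense(); print(s["t"],s["opening"],s["gripper_force"],s["tcp_pos"])
robot.move_straight([.592,.3145,.22],vel=.2)
robot.goto([.515,-.002,.20],[pi,0,0]); s=robot.sense(); print(s["t"],s["tcp_pos"],s["tcp_rot"])
f=snap("scene"); save(f,"s1.png",(200,130,420,295),3.5)
W=cloud(f); hsv=cv2.cvtColor(f["image"],cv2.COLOR_RGB2HSV)
m=cv2.inRange(hsv,(5,110,60),(25,255,255))>0
q=W[m]; q=q[(np.hypot(q[:,0]-.515,q[:,1])<.08)]; print(len(q),np.nanmin(q,0),np.nanmax(q,0),np.nanpercentile(q,[3,97],axis=0))
E
```

```text
3.9667 0.3226821907914176 39.87989902496338 [0.59225492 0.31458259 0.03030202]
6.3083 [ 5.15949291e-01 -2.42387869e-04  2.00065904e-01] [-3.14133809e+00 -7.69531068e-04  3.13918797e-03]
174 [ 0.50620472 -0.02631769  0.17321767] [0.54256057 0.0128129  0.23198705] [[ 0.51212319 -0.01448888  0.18035892]
 [ 0.54158805  0.01239474  0.23126584]]
```

View pics/s1.png

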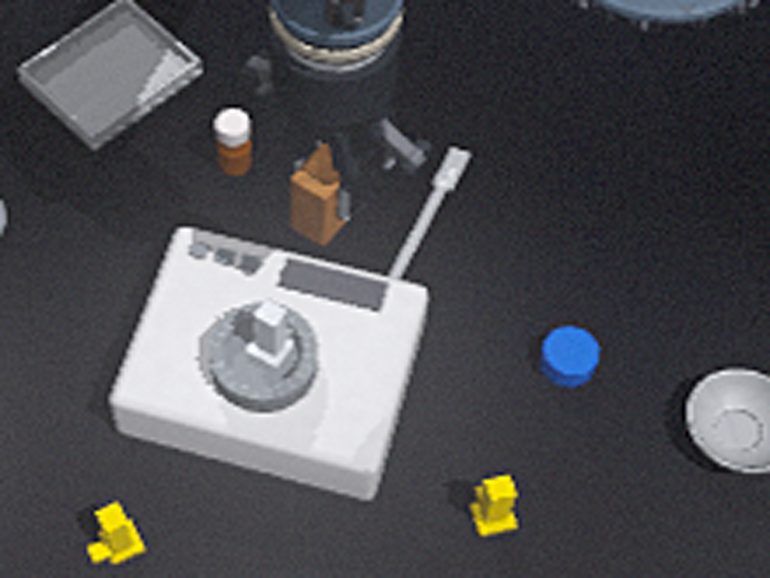

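The block is held upright, at about (318,205) in the crop. The heel edge of the foot faces the camera side (+x), so I push along +x.

```bash
cat >> h.py <<'E'
def spacer():
    out=[]
    for n in("top","scene"):
        P=cloud(snap(n)).reshape(-1,3)
        m=(np.hypot(P[:,0]-.588,P[:,1]+.002)<.04)&(P[:,2]>.112)&(P[:,2]<.135)
        r=cv2.minAreaRect((P[m][:,:2]*1000).astype(np.float32)) if m.sum()>4 else None
        print(n,m.sum(),r)
E
python3 - <<'E'
from h import *
pi=np.pi
robot.move_straight([.515,-.002,.119],vel=.15,attitude=[pi,-.06,0])
robot.move_straight([.540,-.002,.119],vel=.1)
print(robot.move_straight([.558,-.002,.119],vel=.03,contact_N=12))
s=robot.sense(); print(s["t"],s["tcp_pos"],s["wrist_force"])
robot.move_straight([.505,-.002,.119],vel=.12)
spacer(); f=snap("scene"); save(f,"s2.png",(230,170,340,260),6)
print(robot.sense()["t"])
E
```

```text
False
8.2 [ 0.55799388 -0.00206802  0.11894003] [ 0.4470234  -0.0421843  -0.95244237]
top 45 ((592.1012573242188, -1.5126266479492188), (16.921709060668945, 16.665241241455078), 88.49871826171875)
scene 61 ((594.1043090820312, -4.802059173583984), (17.230960845947266, 19.119159698486328), 3.427084445953369)
8.9417
```

View pics/s2.png

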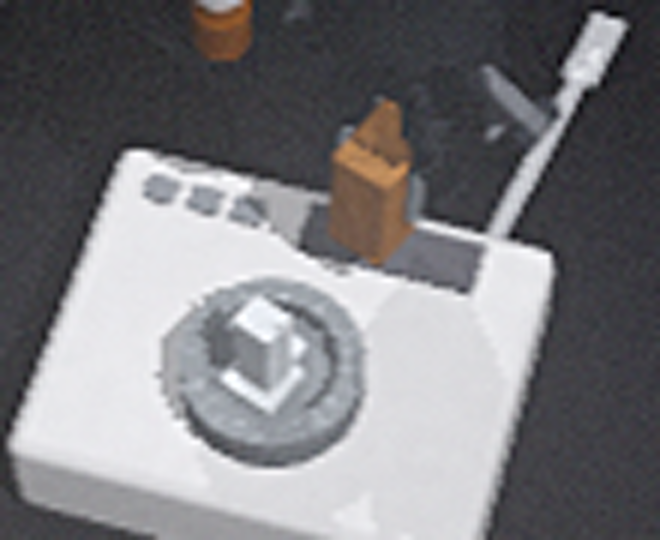

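The stem (265,330 in the crop) has moved about 13 mm to +x and is free of the lip. Next: put the block back, then lift out the spacer.

```bash
python3 - <<'E'
from h import *
pi=np.pi; a=np.radians(34.3)
robot.move_straight([.505,-.002,.21],vel=.2,attitude=[pi,0,0])
robot.goto([.592,.3145,.20],[pi,0,a])
robot.move_straight([.592,.3145,.05],vel=.15)
print(robot.move_straight([.592,.3145,.029],vel=.03,contact_N=4),robot.sense()["tcp_pos"])
robot.grip(1.0); robot.move_straight([.592,.3145,.2],vel=.2)
robot.goto([.593,-.003,.22],[pi,0,0])
robot.grip(0.5)
robot.move_straight([.593,-.003,.106],vel=.12)
robot.grip(0.0,30); s=robot.sense(); print(s["t"],s["opening"],s["gripper_force"],s["tcp_pos"],s["wrist_force"])
robot.move_straight([.593,-.003,.125],vel=.04); print(robot.sense()["wrist_force"])
robot.move_straight([.593,-.003,.22],vel=.2)
s=robot.sense(); print(s["t"],s["opening"],s["gripper_force"],s["wrist_force"])
f=snap("scene"); save(f,"s3.png",(200,130,420,295),3.5)
f=snap("top"); P=cloud(f).reshape(-1,3); m=(np.hypot(P[:,0]-.592,P[:,1]-.3145)<.06)&(P[:,2]>.05)&(P[:,2]<.07)
print(cv2.minAreaRect((P[m][:,:2]*1000).astype(np.float32)))
E
```

```text
True [0.59170708 0.31439969 0.03032353]
17.3 0.2063347711483816 30.355335474014282 [ 0.59361343 -0.00304385  0.10682722] [-0.44647149  0.1036769   3.85990101]
[ 0.15004573 -0.17850131 -1.66024751]
18.55 0.20794245248624318 29.813700914382935 [-0.25862495 -0.78413482 -1.50300805]
((590.09716796875, 315.28680419921875), (52.23896408081055, 28.146976470947266), 33.76593017578125)
```

View pics/s3.png

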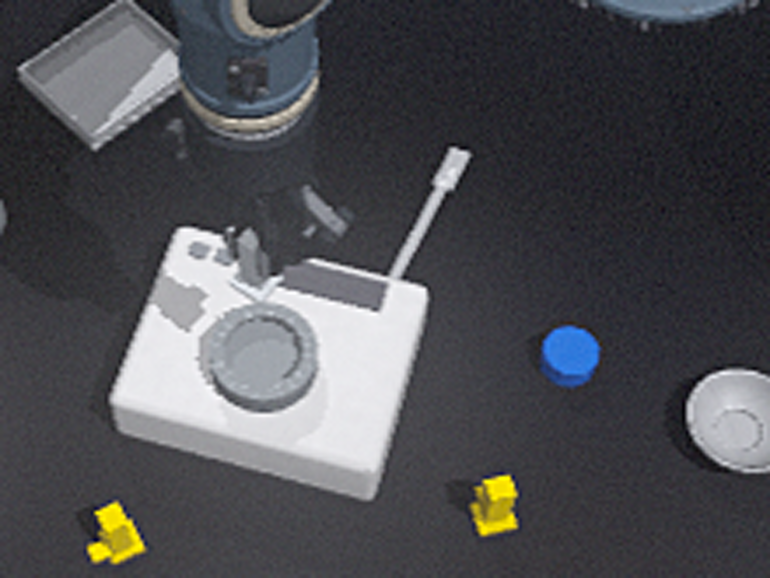

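The spacer is held at (255,265) in the crop and the well is empty. Next: place the spacer in the tray, then re-measure the well and cap.

```bash
python3 - <<'E'
from h import *
pi=np.pi
robot.goto([.423,-.294,.17],[pi,0,-.18])
robot.move_straight([.423,-.294,.055],vel=.15)
print(robot.move_straight([.423,-.294,.037],vel=.02,contact_N=4),robot.sense()["tcp_pos"])
robot.grip(0.5); robot.move_straight([.423,-.294,.17],vel=.15)
robot.goto([.52,-.15,.25],[pi,0,.026]); robot.grip(1.0)
E2=[]
for n in("top","scene"):
    f=snap(n); P=cloud(f).reshape(-1,3)
    for nm,c,z,r in(("well",(.590,-.002),.082,.05),("cap",(.611,-.289),.0155,.05)):
        m=(np.hypot(P[:,0]-c[0],P[:,1]-c[1])<r)&(abs(P[:,2]-z)<.005)
        q=(P[m][:,:2]*1000).astype(np.float32); h=cv2.convexHull(q); e=cv2.fitEllipse(h)
        print(n,nm,len(q),q.mean(0),e)
    m=(np.hypot(P[:,0]-.423,P[:,1]+.294)<.045)&(P[:,2]>.022)
    print("spacer",m.sum(),P[m].mean(0),P[m].max(0))
    m=(np.hypot(P[:,0]-.611,P[:,1]+.289)<.05)&(P[:,2]>.03)&(P[:,2]<.06);print("tabs",cv2.minAreaRect((P[m][:,:2]*1000).astype(np.float32)))
print(robot.sense()["t"])
E
```

```text
True [ 0.42294458 -0.29391097  0.04077834]
top well 266 [5.881933e+02 8.210411e-03] ((589.1547241210938, -0.3843092918395996), (76.79798889160156, 78.00684356689453), 91.95672607421875)Traceback (most recent call last):
  File "<stdin>", line 13, in <module>
cv2.error: OpenCV(4.12.0) /io/opencv/modules/imgproc/src/shapedescr.cpp:356: error: (-215:Assertion failed) n >= 0 && (depth == CV_32F || depth == CV_32S) in function 'fitEllipseNoDirect'
```

```bash
python3 - <<'E'
from h import *
pi=np.pi
robot.goto([.611,-.289,.15],[pi,0,.026])
robot.move_straight([.611,-.289,.031],vel=.12)
robot.grip(0.0,30); s=robot.sense(); print(s["t"],s["opening"],s["gripper_force"],s["tcp_pos"],s["wrist_force"])
robot.move_straight([.611,-.289,.20],vel=.15)
s=robot.sense(); print(s["opening"],s["gripper_force"],s["wrist_force"])
robot.goto([.590,-.002,.20],[pi,0,.026]); s=robot.sense(); print(s["t"],s["tcp_pos"])
robot.move_straight([.590,-.002,.135],vel=.12)
ims=[]
for n in("top","scene"):
    f=snap(n); R=np.array(f["R"])
    P=cloud(f).reshape(-1,3); m=(np.hypot(P[:,0]-.590,P[:,1]+.002)<.045)&(abs(P[:,2]-.1195)<.006)
    if m.sum()>10: q=(P[m][:,:2]*1000).astype(np.float32); print(n,m.sum(),cv2.minEnclosingCircle(q),np.median(P[m][:,2]))
    c=R@np.array([.59,-.002,.11])+f["t"]; u=int(f["fx"]*c[0]/c[2]+f["cx"]); v=int(f["fy"]*c[1]/c[2]+f["cy"])
    ims.append(cv2.resize(f["image"][v-32:v+32,u-32:u+32,::-1],(390,390),interpolation=cv2.INTER_CUBIC))
    m=(np.hypot(P[:,0]-.423,P[:,1]+.294)<.045)&(P[:,2]>.022)
    if m.sum(): print("spacer",m.sum(),P[m].mean(0),P[m].max(0))
cv2.imwrite("pics/s4.png",np.hstack(ims)); print(robot.sense()["t"])
E
```

```text
26.725 0.42767063875992395 31.017377972602844 [ 0.61170307 -0.28936217  0.03297949] [-1.41858216  1.29503655  9.48317431]
0.42179498180682806 30.201932787895203 [-0.12517153  0.08018805 -0.86991347]
29.1083 [ 0.59017692 -0.00383278  0.20025452]
spacer 51 [ 0.42181955 -0.28946512  0.04993791] [ 0.42993833 -0.28183877  0.06019638]
scene 351 ((591.0213623046875, -3.910494089126587), 34.781837463378906) 0.11774777498557662
spacer 83 [ 0.42658517 -0.29281896  0.04406097] [ 0.43399042 -0.28497957  0.05859343]
29.9
```

View pics/s4.png

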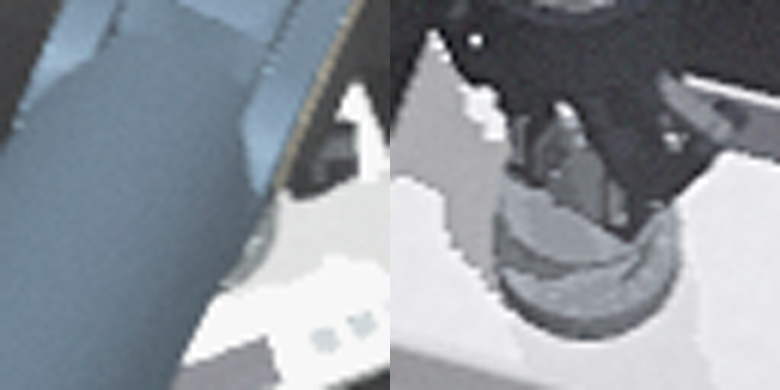

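The cap is pinched (opening 36 mm). Its flange centre in the scene view (591.0,-3.9) matches the well's in the same view (590.7,-3.8). Lower it.

```bash
python3 - <<'E'
from h import *
print(robot.move_straight([.590,-.002,.112],vel=.06,contact_N=8),robot.sense()["tcp_pos"])
print(robot.move_straight([.590,-.002,.101],vel=.02,contact_N=10))
s=robot.sense(); print(s["t"],s["tcp_pos"],s["wrist_force"],s["opening"])
P=cloud(snap("scene")).reshape(-1,3); m=(np.hypot(P[:,0]-.591,P[:,1]+.004)<.038)&(P[:,2]>.078)&(P[:,2]<.105)
q=P[m]; print(m.sum(),np.percentile(q[:,2],[5,25,50,75,95]))
E
```

```text
False [ 0.58984324 -0.00206606  0.11163931]
True
30.875 [ 0.59022276 -0.00197063  0.10453783] [-1.38589156  0.2467879   6.75724738] 0.42157790556786984
440 [0.08059399 0.08354305 0.0857849  0.0876443  0.09193531]
```

```bash
python3 - <<'E'
from h import *
pi=np.pi
print(robot.move_straight([.590,-.002,.102],vel=.02,contact_N=12)); s=robot.sense(); print(s["tcp_pos"],s["wrist_force"])
robot.grip(0.8); s=robot.sense(); print(s["t"],s["opening"],s["tcp_pos"],s["wrist_force"])
robot.move_straight([.590,-.002,.22],vel=.12)
robot.goto([.45,.3,.25],[pi,0,.4]); robot.sleep(.2)
ims=[]
for n in("top","scene"):
    f=snap(n); R=np.array(f["R"]); P=cloud(f).reshape(-1,3)
    d=np.hypot(P[:,0]-.590,P[:,1]+.002); m=(d<.032)&(P[:,2]>.078)&(P[:,2]<.094)
    q=P[m]; A=np.c_[q[:,:2]-[.59,-.002],np.ones(len(q))]; print(n,"plane",np.linalg.lstsq(A,q[:,2],rcond=None)[0],np.percentile(q[:,2],[5,50,95]))
    m=(d<.045)&(P[:,2]>.099)&(P[:,2]<.13); print("tabs",m.sum(),cv2.minAreaRect((P[m][:,:2]*1000).astype(np.float32)),P[m][:,2].max())
    c=R@np.array([.59,-.002,.09])+f["t"]; u=int(f["fx"]*c[0]/c[2]+f["cx"]); v=int(f["fy"]*c[1]/c[2]+f["cy"])
    ims.append(cv2.resize(f["image"][v-32:v+32,u-32:u+32,::-1],(390,390),interpolation=cv2.INTER_CUBIC))
    save(f,n+"_end.png")
cv2.imwrite("pics/s5.png",np.hstack(ims)); print(robot.sense()["t"])
cv2.imwrite("pics/end.png",cv2.resize(np.hstack([cv2.imread("pics/top_end.png")[50:300,40:520],cv2.imread("pics/scene_end.png")[50:300,40:520]]),(800,208)) if 0 else cv2.imread("pics/top_end.png"))
E
```

```text
False
[ 0.59030702 -0.00201898  0.10441292] [-6.46011908  1.9893619  18.01499555]
31.5917 0.7997370270237121 [ 0.58988064 -0.00195076  0.10167554] [ 0.38074114  0.20230047 -0.30552972]
top plane [-0.00928422  0.00551244  0.08711483] [0.08358    0.08707596 0.09085376]
tabs 24 ((587.9867553710938, 0.01056671142578125), (13.886653900146484, 54.652809143066406), 0.8914428353309631) 0.11670485015713288
scene plane [-0.00324195 -0.00809369  0.08656681] [0.08353641 0.08660251 0.0894397 ]
tabs 45 ((590.8685913085938, -3.039562225341797), (16.327369689941406, 54.797264099121094), 1.099858045578003) 0.11622018363264881
34.2917
```

View pics/s5.png

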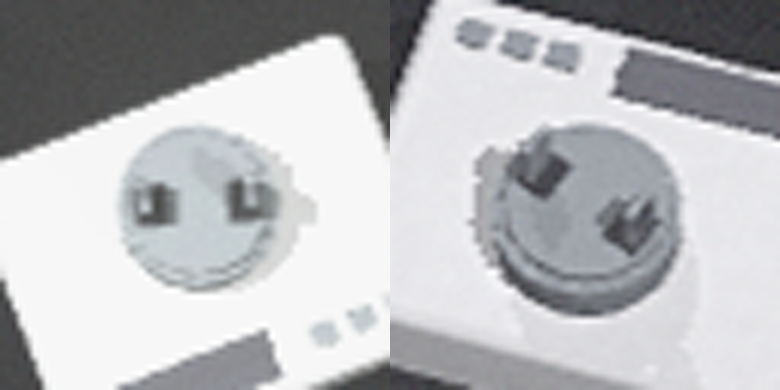

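View pics/scene_end.png

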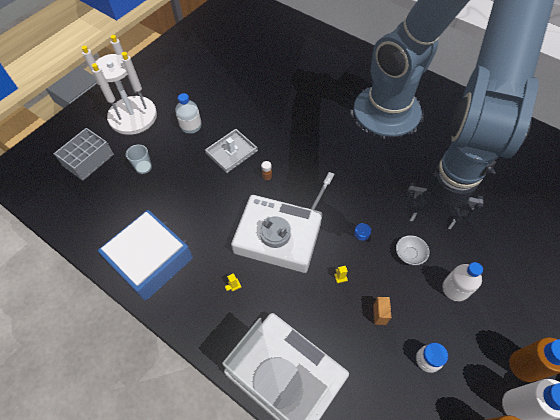

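The cap lies flat: its flange top is at 87 mm with a slope under 0.01, and the tabs measure 54.7 mm apart, fully sprung. The spacer stands in the tray (231,145), the block is upright on the bench (382,310), and everything else is in place.

```bash
python3 -c "
from plant import robot
print(robot.close_job())"
```

```text
the job is handed in; nothing more can be done
None
```

The job is handed in at about 34 s of the 72 s limit: the spacer was knocked free with the block and now stands in the tray, the block is back upright on the bench, and the cap lies flat on the well with both tabs sprung out under the rim; nothing else on the bench looks moved in the last picture.

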